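# Sort the medicine things into their pine trays

### The arm

A 7-joint arm with a two-finger parallel gripper is mounted at the origin on the work surface. World frame = base frame: x ahead of the robot, y to its left, z up, the work surface at z = 0. Lengths are in m, angles in rad, forces in N, time in s.
With the tool pointing down it reaches from about 0.35 to 0.9 m from the base axis. Payload 8.1 kg.
Tool frame: the origin (TCP) lies midway between the tips of the shut fingers; the grasp point (between the pads) lies 19 mm behind it; x points along the fingers, z is the direction in which the jaws open and shut, and the axes are right-handed (so a half turn about x gives the same grasp; the last joint's range is limited). The gripper opens to 85 mm and grips with 20 to 120 N. Pads are 22 mm wide; open, the fingers measure 114 mm over their backs; the gripper's body (76 mm by 85 mm) begins 54 mm behind the grasp point. The pads swing forward as they close: fully open they stand 13 mm farther back than shut.
Start: joints at [-1.366, 0.434, 0.025, 1.573, -0.012, 1.134, -0.075], TCP at [0.189, 0.596, 0.231] pointing down, gripper open.
Joint ranges: [-2.62, 2.62], [-0.44, 2.09], [-1.27, 1.32], [0.08, 2.57], [-1.32, 4.46], [0.12, 2], [-2.74, 2.74]. Speed limits (rad/s): [2.22, 2.22, 3.01, 3.01, 3.14, 3.14, 3.14].

### API

Orientations are given as a unit quaternion [w, x, y, z].
In Python, from plant import status, viewer, order gives the robot as it stands.
- The arm moves only by the tool drive_tool, never from a script. Its argument "steps" is a list of rows, each a list of 7 numbers: the shift along the tool's x, y, z in m, then the turn, a rotation vector about the tool's x, y, z in units of 5 degrees (1.0 is 5 degrees), then the closure, from 0 (fully open) to 1 (shut). In form: [[x, y, z, wx, wy, wz, hand], ...]. A call has 1 to 12 rows; each row shifts and turns the commanded pose from where the row before left it, along the tool's axes as they then stand; what a row does not reach is not made up. A row lasts 1/12 s, in which the tool goes at most 41.7 mm and 7.16 degrees, less where a joint would pass 70% of its speed; a pose out of reach is approached as far as the arm can. A call is refused whole if a number of a shift passes 0.0417 or a number of a turn 1, either way. A call with a gripper value outside its range is refused whole. The fingers move at their own pace and stop on an object; the grip force is fixed at half the most. Time passes only in rows, so rows that do not move let the fingers close. It gives the time, the measured TCP pose, the force and the opening at its end, in the units of the state.
- status.read_state(): the state, without advancing time (a new reading comes with each control period).
- viewer.camera(name): name is "scene" or "side" or "wrist"; returns the picture (420x560x3 uint8, red, green, blue); there is no depth.
- viewer.camera_params(name): a dict with "fx", "fy", "cx", "cy" (pixels), "rvec" (rotation vector, rad) and "tvec" (3), from world to camera coordinates, as OpenCV has them. Camera axes: x right, y down, z forward; pixel columns grow to the right and rows downward; lengths in m; the calibration is good to about 2 mm. A picture is of the moment at which its call begins: read the wrist's pose just before it. camera_params takes no time and is no camera call; for the wrist camera it gives the pose at the moment of the call.
- order.hand_in(): hands the job in, once; it reports no verdict.
Trained networks look in the newest picture that a camera, given by its name, has taken for a name from the list of things; names that differ only in an ending like _2 or _b are one class to them, and where a whole thing is asked for, a point or a joint stands for the part that bears it (a point fixed in the world has none). Each returns a list of dicts, best first, with "score" (0 to 1); they miss things now and then, are a little off and sometimes report something else, mostly with a low value. They report only what shows in the picture. A call takes as long as a camera call. They do not tell look-alikes from the thing itself.
- viewer.outline_of(camera, target): "region" (420x560 bool, what is visible of it) and "point" ([row, column] in pixels, amid what is visible of it).
- viewer.landmark_of(camera, target): "point" ([row, column] in pixels: a listed point, or the origin of a listed thing).
The state is a dict: "time": time; "joints": joint angles; "joint_vel": joint speeds; "tau": joint torques, N m; "tcp_pos": TCP position; "tool_rot": TCP orientation; "wrist_force": force on the tool from outside, world axes, zero at the start; "wrist_torque": the same for the moment, N m; "width": opening from 0.0 (shut) to 1.0 (fully open).
Only numpy, scipy, OpenCV 4.12 (cv2) and the standard library are available. Lean on these libraries where they do the work, as an engineer would, in place of code of your own. Each camera call takes 0.05 s, during which the arm holds its last target. There are 200 camera calls.

### The job

Tidy the bench by kind: lay both thermometers (the white digital one and the glass one in its case) side by side in the square shallow tray, stand both amber bottles upright in the deep tray, and lay the spoon, level, in the long narrow tray. Set each thing down flat on the tray floor rather than dropping it, never tip a bottle over, and leave the green pill organizer and the white mug where they are.

Things in the scene. Friction and masses are not known exactly. Their poses are not given: they have to be found in the camera images.
- digital_center (a point): White plastic digital thermometer, 125 mm long (x), 20 mm wide (y), 13 mm high, lying flat; a small grey display on top. Its body is full width from the -x end to 25 mm past this point on the +x side, then steps down to a thin steel probe at the +x end. This point is the middle of its length, 6.5 mm above its underside; 30 g.
- cased_center (a point): Glass thermometer closed in its blue plastic case with a clear window: one rigid stick 135 mm long (x), 18 mm wide (y), 16 mm high, lying flat. This point is its centre, 8 mm above its underside; 35 g.
- spoon_center (a point): Stainless steel spoon 145 mm long, lying on its bowl and the end of its handle. x runs along it, the bowl (round, 38 mm across, 10 mm high) at the -x end, the handle's end at +x. This point is the middle of its length, on the handle, where it is 10 mm wide and 4 mm thick and its centre is 10 mm above the surface on which the spoon lies; it can be gripped across the handle here; 40 g.
- tall_center (a point): Tall amber glass bottle with a white clip-on cap, standing upright: 38 mm across, 70 mm high in all, straight side up to 44 mm, cap 26 mm across. This point is on its axis half-way up, 35 mm above its underside; 90 g.
- squat_center (a point): Squat amber glass bottle with a white clip-on cap, standing upright: 48 mm across, 48 mm high in all, straight side up to 22 mm, then a shoulder up to 31 mm, then the neck and the cap, 40 mm across (33 to 48 mm high). This point is on its axis half-way up, 24 mm above its underside; 90 g.
- flat_tray_floor (a point): Fixed pine tray, open on top, square and shallow. Outside 160 x 160 x 17 mm (x, y, height), walls and floor 5 mm thick, so 150 x 150 mm clear inside and walls standing 12 mm above the inner floor. This point is the centre of the inner floor, 5 mm above the table; z up, y along the side that lies roughly left to right. For the two thermometers.
- deep_tray_floor (a point): Fixed pine tray, open on top, oblong and deep. Outside 122 x 165 x 40 mm (x, y, height), walls and floor 5 mm thick, so 112 x 155 mm clear inside and walls standing 35 mm above the inner floor. This point is the centre of the inner floor, 5 mm above the table; z up, y along the longer side. For the two bottles.
- narrow_tray_floor (a point): Fixed pine tray, open on top, long, narrow and shallow. Outside 88 x 190 x 17 mm (x, y, height), walls and floor 5 mm thick, so 78 x 180 mm clear inside and walls standing 12 mm above the inner floor. This point is the centre of the inner floor, 5 mm above the table; z up, y along the longer side. For the spoon.
- organizer: Bystander: green plastic pill organizer with a row of seven hinged lids, 160 mm (y) x 40 mm (x) x 23 mm high. Origin at the centre of its underside. To be left alone.
- cup: Bystander: white mug, 72 mm across the rim, 65 mm high, handle on its +y side. Origin at the centre of its underside. To be left alone.
Not all that is in view belongs to the job. What is shaped like the part that bears digital_center but turquoise or yellow is not meant.

How it is judged:
At the end, for the whole second after the job is handed in: Thermometers level in the square tray, bottles upright (within 0.15 rad) in the deep tray, spoon level in the narrow tray; each centre inside the walls and within 6 mm of its resting height on the tray floor (not on a wall or another thing), all released and at rest (x of digital_center in the frame of flat_tray_floor between -0.075 and 0.075 m and y of digital_center in the frame of flat_tray_floor between -0.075 and 0.075 m and z of digital_center in the frame of flat_tray_floor between 0.0005 and 0.0125 m and angle between digital_center's own x axis and vertical between 1.42 and 1.72 rad and linear speed of each of digital, cased, tall, squat, spoon below 0.02 m/s and x of cased_center in the frame of flat_tray_floor between -0.075 and 0.075 m and y of cased_center in the frame of flat_tray_floor between -0.075 and 0.075 m and z of cased_center in the frame of flat_tray_floor between 0.002 and 0.014 m and angle between cased_center's own x axis and vertical between 1.42 and 1.72 rad and x of tall_center in the frame of deep_tray_floor between -0.056 and 0.056 m and y of tall_center in the frame of deep_tray_floor between -0.0775 and 0.0775 m and z of tall_center in the frame of deep_tray_floor between 0.029 and 0.041 m and angle between each of tall_center, squat_center's own z axis and vertical below 0.15 rad and x of squat_center in the frame of deep_tray_floor between -0.056 and 0.056 m and y of squat_center in the frame of deep_tray_floor between -0.0775 and 0.0775 m and z of squat_center in the frame of deep_tray_floor between 0.018 and 0.03 m and x of spoon_center in the frame of narrow_tray_floor between -0.039 and 0.039 m and y of spoon_center in the frame of narrow_tray_floor between -0.09 and 0.09 m and z of spoon_center in the frame of narrow_tray_floor between 0.004 and 0.016 m and angle between spoon_center's own x axis and vertical between 1.42 and 1.72 rad); the robot touches nothing.
It fails at once if a thing is let go more than 30 mm above the floor of its tray ((x of digital_center in the frame of flat_tray_floor between -0.075 and 0.075 m and y of digital_center in the frame of flat_tray_floor between -0.075 and 0.075 m and z of digital_center in the frame of flat_tray_floor above 0.0365 m and contact force between the fingers and digital below 0.02 N) or (x of cased_center in the frame of flat_tray_floor between -0.075 and 0.075 m and y of cased_center in the frame of flat_tray_floor between -0.075 and 0.075 m and z of cased_center in the frame of flat_tray_floor above 0.038 m and contact force between the fingers and cased below 0.02 N) or (x of tall_center in the frame of deep_tray_floor between -0.056 and 0.056 m and y of tall_center in the frame of deep_tray_floor between -0.0775 and 0.0775 m and z of tall_center in the frame of deep_tray_floor above 0.065 m and contact force between the fingers and tall below 0.02 N) or (x of squat_center in the frame of deep_tray_floor between -0.056 and 0.056 m and y of squat_center in the frame of deep_tray_floor between -0.0775 and 0.0775 m and z of squat_center in the frame of deep_tray_floor above 0.054 m and contact force between the fingers and squat below 0.02 N) or (x of spoon_center in the frame of narrow_tray_floor between -0.039 and 0.039 m and y of spoon_center in the frame of narrow_tray_floor between -0.09 and 0.09 m and z of spoon_center in the frame of narrow_tray_floor above 0.04 m and contact force between the fingers and spoon below 0.02 N)).
It fails at once if a bottle is tipped over (angle between any of tall_center, squat_center's own z axis and vertical above 1 rad).
It fails at once if the pill organizer or the mug is shifted by more than 30 mm (distance of any of organizer, cup from where it was at the start of the episode above 0.03 m).
It also fails if it takes over 131 s, if anything falls off the work surface, if the arm or the gripper's body presses on something with over 40 N, if the wrist force passes 120 N, or if a joint passes its speed limit or range.

## Working session

There is one attempt and no reset: what is moved stays moved. The work goes in short steps, Python scripts to look and compute and a tool call to move; the robot and the scene stay as the last step left them, time stands still between calls to the robot, and variables do not carry over. Pictures are saved under pics/ and viewed, about 12 in all and at most 16, crops included, and the job is handed in when it is done.

Besides the shell and the picture viewer there is one more tool, called after "Call:" by a JSON object that holds its "api" and its "payload", one argument or row to a line. drive_tool: Moves the arm, as the interface text tells. Its arguments: {"type":"object","properties":{"steps":{"type":"array"}},"required":["steps"]}

```bash
mkdir -p pics; cat > h.py <<'E'
import numpy as np, cv2
from scipy.spatial.transform import Rotation as R
from plant import status, viewer, order
N=["digital_center","cased_center","spoon_center","tall_center","squat_center","flat_tray_floor","deep_tray_floor","narrow_tray_floor","organizer","cup"]
Z=dict(digital_center=.0065,cased_center=.008,spoon_center=.010,tall_center=.035,squat_center=.024,flat_tray_floor=.005,deep_tray_floor=.005,narrow_tray_floor=.005,organizer=0,cup=0)
def ray(P,p):
    M=R.from_rotvec(np.ravel(P["rvec"])).as_matrix(); d=M.T@np.array([(p[1]-P["cx"])/P["fx"],(p[0]-P["cy"])/P["fy"],1]); return -M.T@np.ravel(P["tvec"]),d
def onz(P,p,z):
    o,d=ray(P,p); return o+d*(z-o[2])/d[2]
def proj(P,X):
    M=R.from_rotvec(np.ravel(P["rvec"])).as_matrix(); c=M@np.array(X)+np.ravel(P["tvec"]); return P["fy"]*c[1]/c[2]+P["cy"],P["fx"]*c[0]/c[2]+P["cx"]
def save(img,n): cv2.imwrite(f"pics/{n}.png",cv2.cvtColor(img,cv2.COLOR_RGB2BGR))
E
python3 - <<'E'
from h import *
np.set_printoptions(precision=3,suppress=True)
print(status.read_state())
for c in ["scene","side"]:
    im=viewer.camera(c); save(im,c+"0"); P=viewer.camera_params(c); print(c,"cam at",ray(P,(0,0))[0])
    for n in N:
        for r in viewer.landmark_of(c,n)[:4]:
            if r["score"]>.2: print(n,round(r["score"],2),np.round(r["point"]),onz(P,r["point"],Z[n])[:2])
E
```

```text
{'time': 0.0, 'joints': array([-1.366,  0.435,  0.025,  1.574, -0.012,  1.134, -0.075]), 'joint_vel': array([-0.   , -0.   ,  0.   ,  0.001, -0.   ,  0.001, -0.002]), 'tau': array([  0.   , -67.048,   1.026, -31.621,   0.016,   0.013,   0.   ]), 'tcp_pos': array([0.189, 0.595, 0.231]), 'tool_rot': array([ 0.57 , -0.418,  0.571,  0.417]), 'wrist_force': array([ 0.16 , -0.615, -0.796]), 'wrist_torque': array([-0.011, -0.013, -0.049]), 'width': 0.9989210333714927}
scene cam at [ 1.003 -0.006  0.899]
digital_center 0.75 [139. 423.] [0.235 0.446]
digital_center 0.66 [210. 340.] [0.47  0.174]
digital_center 0.66 [170. 252.] [ 0.334 -0.059]
digital_center 0.5 [178. 322.] [0.366 0.134]
cased_center 0.87 [282. 194.] [ 0.659 -0.195]
spoon_center 0.59 [209. 281.] [0.464 0.018]
tall_center 0.59 [270. 365.] [0.652 0.209]
squat_center 0.55 [202. 208.] [ 0.447 -0.173]
flat_tray_floor 0.94 [272. 285.] [0.64  0.022]
deep_tray_floor 0.95 [217. 417.] [0.496 0.372]
narrow_tray_floor 0.62 [228. 124.] [ 0.507 -0.386]
narrow_tray_floor 0.42 [304. 113.] [ 0.706 -0.376]
organizer 0.79 [304. 433.] [0.727 0.363]
organizer 0.35 [302. 112.] [ 0.701 -0.381]
cup 0.74 [302. 113.] [ 0.7   -0.378]
side cam at [ 0.469 -0.667  0.828]
digital_center 0.75 [255. 215.] [ 0.337 -0.057]
digital_center 0.74 [172. 202.] [0.273 0.28 ]
digital_center 0.64 [142. 201.] [0.253 0.439]
digital_center 0.62 [189. 263.] [0.469 0.189]
cased_center 0.72 [298. 344.] [ 0.658 -0.2  ]
spoon_center 0.66 [234. 262.] [0.462 0.006]
tall_center 0.81 [175. 319.] [0.644 0.218]
squat_center 0.67 [286. 260.] [ 0.456 -0.167]
flat_tray_floor 0.65 [232. 326.] [0.643 0.01 ]
deep_tray_floor 0.87 [153. 269.] [0.492 0.371]
narrow_tray_floor 0.85 [380. 283.] [ 0.501 -0.386]
organizer 0.71 [156. 335.] [0.72  0.351]
cup 0.88 [373. 378.] [ 0.705 -0.378]
```

View pics/scene0.png

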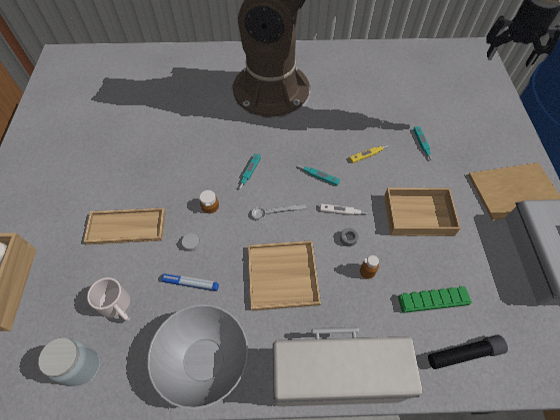

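View pics/side0.png

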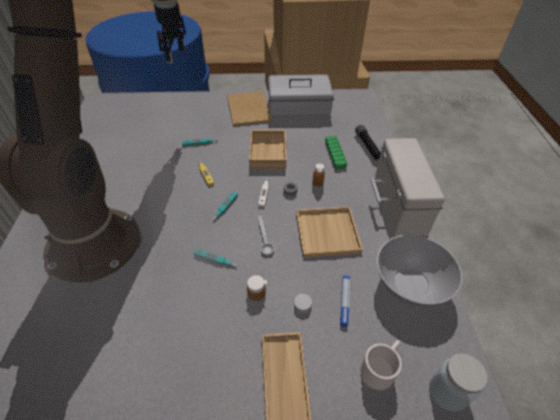

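The pictures show the white digital thermometer at scene (col 342, row 210). Things that could be taken for it are turquoise at (250,170), (322,175) and (423,142), and yellow at (368,153). The blue cased stick is at (190,282), the spoon at (278,210), the tall bottle at (370,267) and the squat one at (209,202). The trays are at (284,273), (421,211) and (124,225).

```bash
python3 - <<'E'
from h import *
np.set_printoptions(precision=3,suppress=True)
big=[]
for c in ["scene","side"]:
    im=viewer.camera(c); P=viewer.camera_params(c)
    for n,z in [("digital_center",.009),("cased_center",.012),("spoon_center",.01),("flat_tray_floor",.017),("deep_tray_floor",.04),("narrow_tray_floor",.017),("tall_center",.035),("squat_center",.024)]:
        for r in viewer.outline_of(c,n)[:6]:
            if r["score"]<.3: continue
            rr=np.argwhere(r["region"]); 
            if len(rr)<8: continue
            X=np.array([onz(P,p,z)[:2] for p in rr]).astype(np.float32)
            (cx,cy),(w,h),a=cv2.minAreaRect(X*1000)
            m=X.mean(0); u=np.linalg.svd(X-m,full_matrices=False)[2][0]
            col=np.median(im[r["region"]],0)
            print(c,n,round(r["score"],2),"mean",m,"rect",np.round([cx,cy,w,h,a]),"yaw",round(np.degrees(np.arctan2(u[1],u[0])),1),col)
    (cv,s)=((340,210),'a') if c=="scene" else ((264,194),'b')
    big.append(cv2.resize(im[cv[1]-35:cv[1]+35,cv[0]-45:cv[0]+45],None,fx=5,fy=5,interpolation=cv2.INTER_CUBIC))
save(np.vstack(big)[:600],"crop1")
E
```

```text
scene digital_center 0.78 mean [0.238 0.442] rect [242. 442. 117.  24.   8.] yaw 6.5 [ 50.  123.5 123. ]
scene digital_center 0.76 mean [ 0.334 -0.065] rect [335. -66.  21. 118.  67.] yaw -23.9 [ 52.  133.5 130.5]
scene digital_center 0.63 mean [0.469 0.174] rect [470. 178. 121.  26.  81.] yaw 80.9 [160. 156. 154.]
scene digital_center 0.51 mean [0.285 0.269] rect [283. 272.  27. 116.  24.] yaw 114.7 [169. 150.  71.]
scene cased_center 0.98 mean [ 0.659 -0.206] rect [ 660. -204.  137.   26.   79.] yaw -101.3 [124. 128. 154.]
scene cased_center 0.6 mean [0.649 0.016] rect [646.  16. 166. 161.   3.] yaw 4.6 [169. 142. 108.]
scene spoon_center 0.78 mean [ 0.467 -0.001] rect [471.  12.  34. 136.   3.] yaw -81.5 [147. 147. 150.]
scene flat_tray_floor 0.91 mean [0.651 0.016] rect [647.  17. 168. 164.   4.] yaw -8.1 [168.  141.5 108. ]
scene flat_tray_floor 0.59 mean [0.486 0.382] rect [482. 382. 184. 149.  88.] yaw -87.0 [138. 115.  87.]
scene deep_tray_floor 0.73 mean [0.499 0.371] rect [497. 371. 180. 142.  88.] yaw 92.2 [139. 115.  87.]
scene narrow_tray_floor 0.58 mean [ 0.507 -0.379] 
[... 1057 characters left out ...]
ct [647.  10. 166. 175.   3.] yaw -93.5 [170. 140. 106.]
side deep_tray_floor 0.74 mean [ 0.653 -0.225] rect [ 653. -221.  136.   18.   79.] yaw -101.4 [129. 134. 154.]
side deep_tray_floor 0.67 mean [0.488 0.352] rect [487. 358. 205. 124.  88.] yaw -92.9 [126. 106.  80.]
side narrow_tray_floor 0.83 mean [ 0.504 -0.382] rect [ 503. -377.   90.  181.    2.] yaw -87.1 [161. 133. 101.]
side tall_center 0.63 mean [0.642 0.219] rect [642. 224.  96.  31.  83.] yaw -102.3 [82. 56. 36.]
side squat_center 0.66 mean [ 0.446 -0.172] rect [ 446. -170.   73.   46.   84.] yaw -92.3 [146. 139. 133.]
side squat_center 0.34 mean [ 0.657 -0.216] rect [ 657. -212.  137.   18.   79.] yaw -102.2 [136. 139. 155.]
```

View pics/crop1.png

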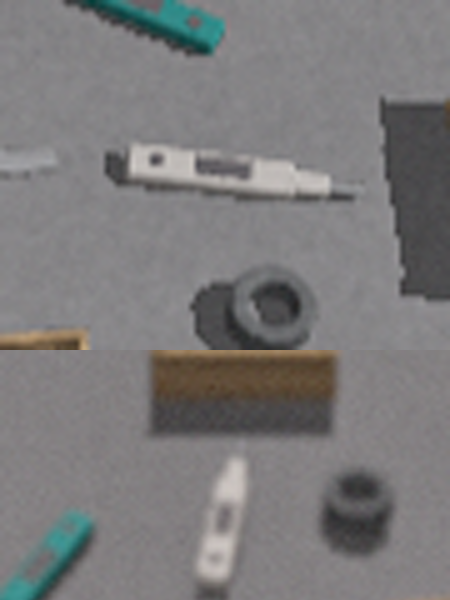

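White and not turquoise or yellow, so this is the right one, with its probe toward +y. Now the tool's axes and the move numbers.

```bash
cat >> h.py <<'E'
def plan(x,y,z,yaw):  # yaw deg of the jaw line (tool z), mod 180
    s=status.read_state(); q=s["tool_rot"]; M=R.from_quat([q[1],q[2],q[3],q[0]]).as_matrix()
    d=M.T@(np.array([x,y,z])-s["tcp_pos"]); cur=np.degrees(np.arctan2(M[1,2],M[0,2]))
    dy=(yaw-cur+90)%180-90
    print("t",round(s["time"],2),"tcp",np.round(s["tcp_pos"],4),"shift tool",np.round(d,4),"yaw now",round(cur,1),"turn units about x",round(-dy/5,2),"(other way",round((-dy+(180 if dy>0 else -180))/5,1),") j7",round(s["joints"][6],2),"w",round(s["width"],3),"F",np.round(s["wrist_force"],1),"xaxis",np.round(M[:,0],3))
E
python3 - <<'E'
from h import *
P=viewer.camera_params("scene")
plan(.468,.168,.15,-9.5)
for z in (.06,.1): print(onz(P,(312,198),z),onz(P,(335,155),z))
W=viewer.camera_params("wrist"); o,d=ray(W,(210,280)); print(o,d,onz(W,(210,280),0))
E
```

```text
t 2.0 tcp [0.1894 0.5956 0.2313] shift tool [ 0.0813 -0.3951 -0.3231] yaw now 72.4 turn units about x 16.37 (other way -19.6 ) j7 -0.08 w 0.997 F [ 0.3 -0.1 -0.3] xaxis [ 0.  0. -1.]
[ 0.74788165 -0.16885819  0.06      ] [ 0.79351404 -0.25421431  0.06      ]
[ 0.76006604 -0.16109409  0.1       ] [ 0.80352267 -0.2423804   0.1       ]
[0.11451345 0.61863723 0.37295143] [ 0.31155377 -0.09431353 -0.94584637] [0.23736049 0.58144898 0.        ]
```

Call:
{"api": "drive_tool", "payload": {
  "steps": [
    [0,-0.0315,-0.0258,0,0,0,0],
    [0,-0.0315,-0.0258,0,0,0,0],
    [0,-0.0315,-0.0258,0,0,0,0],
    [0,-0.0315,-0.0258,0,0,0,0],
    [0,-0.0315,-0.0258,0,0,0,0],
    [0,-0.0315,-0.0258,0,0,0,0],
    [0,-0.0315,-0.0258,0,0,0,0],
    [0,-0.0315,-0.0258,0,0,0,0],
    [0,-0.0315,-0.0258,0,0,0,0],
    [0,-0.0315,-0.0258,0,0,0,0],
    [0,-0.0315,-0.0258,0,0,0,0],
    [0,-0.0315,-0.0258,0,0,0,0]
  ]
}}

```text
time: 3.0
tcp_pos: [0.4566, 0.1843, 0.2317]
tool_rot: [0.571, -0.417, 0.57, 0.418]
wrist_force: [1.2, 1.0, -0.5]
width: 0.997
```

Call:
{"api": "drive_tool", "payload": {
  "steps": [
    [0,-0.0171,-0.0135,0,0,0,0.5],
    [0.01,0,0,1,0,0,0.5],
    [0.01,0,0,1,0,0,0.5],
    [0.01,0,0,1,0,0,0.5],
    [0.01,0,0,1,0,0,0.5],
    [0.01,0,0,1,0,0,0.5],
    [0.01,0,0,1,0,0,0.5],
    [0.01,0,0,1,0,0,0.5],
    [0.01,0,0,1,0,0,0.5],
    [0,0,0,1,0,0,0.5],
    [0,0,0,1,0,0,0.5],
    [0,0,0,1,0,0,0.5]
  ]
}}

```text
time: 4.0
tcp_pos: [0.468, 0.168, 0.1512]
tool_rot: [0.699, -0.105, 0.699, 0.105]
wrist_force: [0.3, -0.4, -0.4]
width: 0.5
```

Call:
{"api": "drive_tool", "payload": {
  "steps": [
    [0,0,0,1,0,0,0.5],
    [0,0,0,1,0,0,0.5],
    [0,0,0,1,0,0,0.5],
    [0,0,0,1,0,0,0.5],
    [0,0,0,1,0,0,0.5],
    [0,0,0,0.4,0,0,0.5],
    [0,0,0,0,0,0,0.5]
  ]
}}

```text
time: 4.58
tcp_pos: [0.468, 0.1682, 0.1514]
tool_rot: [0.705, 0.06, 0.704, -0.06]
wrist_force: [-0.4, -0.1, -0.0]
width: 0.496
```

```bash
cat >> h.py <<'E'
def look(n,names,zs):
    P=viewer.camera_params("wrist"); im=viewer.camera("wrist"); save(im,n)
    for t in names:
        for r in viewer.landmark_of("wrist",t)[:3]:
            if r["score"]>.3: print(t,"lm",round(r["score"],2),np.round(r["point"]),np.round(onz(P,r["point"],zs.get(t,Z[t]))[:2],4))
        for r in viewer.outline_of("wrist",t)[:3]:
            if r["score"]<.3: continue
            X=np.array([onz(P,p,zs.get(t,Z[t]))[:2] for p in np.argwhere(r["region"])]).astype(np.float32)
            (cx,cy),(w,h),a=cv2.minAreaRect(X*1000); m=X.mean(0); u=np.linalg.svd(X-m,full_matrices=False)[2][0]
            print(t,"out",round(r["score"],2),"mean",np.round(m,4),"rect",np.round([cx,cy,w,h,a],1),"yaw",round(np.degrees(np.arctan2(u[1],u[0]))%180,1),np.median(im[r["region"]],0))
E
python3 - <<'E'
from h import *
plan(.468,.168,.15,-9.5)
look("w1",["digital_center","spoon_center"],{})
E
```

```text
t 4.58 tcp [0.468  0.1682 0.1514] shift tool [ 0.0014 -0.0002  0.    ] yaw now -9.7 turn units about x -0.04 (other way 36.0 ) j7 -0.37 w 0.496 F [-0.4 -0.1 -0. ] xaxis [ 0.  0. -1.]
digital_center lm 0.86 [252. 152.] [0.3535 0.128 ]
digital_center lm 0.56 [166. 279.] [0.4698 0.1825]
digital_center out 0.98 mean [0.4692 0.1756] rect [470.7 182.1 125.6  20.   79.8] yaw 80.3 [166. 158. 156.]
digital_center out 0.7 mean [0.3571 0.1352] rect [351.6 125.6 126.5  21.5  60.8] yaw 60.5 [29. 98. 98.]
digital_center out 0.59 mean [0.2931 0.251 ] rect [290.4 253.8  25.2  70.8  23.6] yaw 108.5 [138.5 112.5  41. ]
spoon_center lm 0.88 [350. 305.] [0.4646 0.013 ]
spoon_center out 0.72 mean [0.4636 0.031 ] rect [462.2  25.8  26.  126.6  14. ] yaw 100.6 [119. 118. 123.]
spoon_center out 0.37 mean [0.6342 0.0434] rect [624.7  15.5 125.5 172.7   2.9] yaw 127.6 [147. 111.  76.]
```

Call:
{"api": "drive_tool", "payload": {
  "steps": [
    [0.036,0,0,0,0,0,0.5],
    [0.036,0,0,0,0,0,0.5],
    [0.036,0,0,0,0,0,0.5],
    [0.02,0,0,0,0,0,0.5],
    [0.0185,0,0,0,0,0,0.5],
    [0,0,0,0,0,0,0.5],
    [0,0,0,0,0,0,1],
    [0,0,0,0,0,0,1],
    [0,0,0,0,0,0,1],
    [0,0,0,0,0,0,1],
    [0,0,0,0,0,0,1],
    [0,0,0,0,0,0,1]
  ]
}}

```text
time: 5.83
tcp_pos: [0.4688, 0.1685, 0.0059]
tool_rot: [0.705, 0.06, 0.704, -0.059]
wrist_force: [-1.2, 0.1, 8.8]
width: 0.206
```

Call:
{"api": "drive_tool", "payload": {
  "steps": [
    [-0.02,0,0,0,0,0,1],
    [-0.03,0,0,0,0,0,1],
    [-0.03,0,0,0,0,0,1],
    [0,0,0,0,0,0,1],
    [0,0,0,0,0,0,1]
  ]
}}

```text
time: 6.25
tcp_pos: [0.4692, 0.1688, 0.0867]
tool_rot: [0.706, 0.06, 0.703, -0.058]
wrist_force: [0.3, 0.7, -0.4]
width: 0.209
```

```bash
python3 - <<'E'
from h import *
look("w2",["digital_center","flat_tray_floor"],{"digital_center":.0895,"flat_tray_floor":.017})
# flat tray centre .643,.016 yaw 3.5 ; digital grip is 14 mm from centre toward -y; place digital centre at local x=-.034
c=np.array([.643,.016]); t=np.radians(3.5); X=np.array([np.cos(t),np.sin(t)]); Y=np.array([-X[1],X[0]])
g=c-.034*X-.010*Y
plan(g[0],g[1],.084,3.5)
E
```

```text
digital_center lm 0.74 [296. 118.] [0.4004 0.1715]
digital_center lm 0.66 [240. 277.] [0.4703 0.1853]
digital_center out 0.97 mean [0.4055 0.1804] rect [403.6 176.7  63.9  13.8  61. ] yaw 59.6 [28. 97. 97.]
digital_center out 0.82 mean [0.4701 0.1804] rect [470.5 183.  126.1  20.   80.3] yaw 80.3 [167. 159. 157.]
flat_tray_floor lm 0.61 [369. 556.] [0.6369 0.0285]
t 6.5 tcp [0.4673 0.1678 0.084 ] shift tool [-1.000e-04 -1.377e-01  1.678e-01] yaw now -9.6 turn units about x -2.63 (other way 33.4 ) j7 -0.29 w 0.209 F [-0.7 -0.3 -0.6] xaxis [-0.002 -0.001 -1.   ]
```

Call:
{"api": "drive_tool", "payload": {
  "steps": [
    [0,-0.023,0.028,0,0,0,1],
    [0,-0.023,0.028,0,0,0,1],
    [0,-0.023,0.028,0,0,0,1],
    [0,-0.023,0.028,0,0,0,1],
    [0,-0.023,0.028,0,0,0,1],
    [0,-0.023,0.028,0,0,0,1],
    [0,0,0,-1,0,0,1],
    [0,0,0,-1,0,0,1],
    [0,0,0,-0.6,0,0,1],
    [0,0,0,0,0,0,1]
  ]
}}

```text
time: 7.33
tcp_pos: [0.61, 0.0032, 0.0837]
tool_rot: [0.706, -0.021, 0.707, 0.021]
wrist_force: [-0.3, -0.2, -0.0]
width: 0.207
```

```bash
python3 - <<'E'
from h import *
look("w3",["digital_center","flat_tray_floor"],{"digital_center":.09,"flat_tray_floor":.005})
im=cv2.imread("pics/w3.png"); P=viewer.camera_params("wrist")
c=np.array([.643,.016]); t=np.radians(3.5); X=np.array([np.cos(t),np.sin(t)]); Y=np.array([-X[1],X[0]])
for a,b in [(1,1),(1,-1),(-1,-1),(-1,1)]:
    for h,k,col in [(.08,.017,(0,0,255)),(.075,.017,(0,255,0))]:
        r,cc=proj(P,[*(c+h*a*X+h*b*Y),k]); cv2.circle(im,(int(round(cc)),int(round(r))),3,col,1)
cv2.imwrite("pics/w3m.png",im)
g=c-.034*X-.010*Y
plan(g[0],g[1],.011,3.5)
E
```

```text
digital_center lm 0.62 [242. 276.] [0.6068 0.0204]
digital_center out 0.78 mean [0.6081 0.0168] rect [608.   19.2  19.7 122.1   3.5] yaw 93.4 [142. 134. 133.]
flat_tray_floor lm 0.86 [194. 340.] [0.6453 0.017 ]
flat_tray_floor out 0.85 mean [0.6549 0.0324] rect [647.3  13.2 168.5 168.    3. ] yaw 151.8 [135. 101.  69.]
t 7.58 tcp [0.6103 0.004  0.0845] shift tool [ 0.0735 -0.     -0.0006] yaw now 3.3 turn units about x -0.04 (other way 36.0 ) j7 0.24 w 0.21 F [ 0.2  0.1 -0.2] xaxis [-0.001 -0.    -1.   ]
```

View pics/w3m.png

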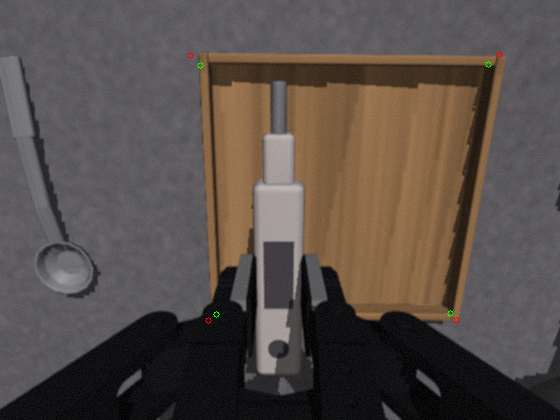

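Call:
{"api": "drive_tool", "payload": {
  "steps": [
    [0.03,0,0,0,0,0,1],
    [0.025,0,0,0,0,0,1],
    [0.012,0,0,0,0,0,1],
    [0.006,0,0,0,0,0,1],
    [0,0,0,0,0,0,1],
    [0,0,0,0,0,0,1],
    [0,0,0,0,0,0,0.6],
    [0,0,0,0,0,0,0.6],
    [0,0,0,0,0,0,0.6],
    [-0.02,0,0,0,0,0,0.6],
    [-0.03,0,0,0,0,0,0.6],
    [-0.04,0,0,0,0,0,0.6]
  ]
}}

```text
time: 8.58
tcp_pos: [0.6086, 0.0038, 0.1008]
tool_rot: [0.705, -0.021, 0.708, 0.021]
wrist_force: [1.3, 0.0, 0.3]
width: 0.396
```

```bash
python3 - <<'E'
from h import *
look("w4",["digital_center"],{"digital_center":.0115})
# cased: centre .660,-.205 yaw 78.7
plan(.660,-.205,.13,-11.3)
E
```

```text
digital_center lm 0.89 [181. 280.] [0.6069 0.0206]
digital_center out 0.96 mean [0.6095 0.0125] rect [609.4  17.8  20.5 126.4   3.4] yaw 93.2 [159. 151. 149.]
t 8.73 tcp [0.6129 0.0037 0.1052] shift tool [-0.0246 -0.2111  0.0349] yaw now 3.4 turn units about x 2.93 (other way -33.1 ) j7 0.24 w 0.4 F [-0.2 -0.1 -1.1] xaxis [ 0.006  0.001 -1.   ]
```

Call:
{"api": "drive_tool", "payload": {
  "steps": [
    [-0.025,0,0,0,0,0,0.5],
    [0,-0.035,0.0058,0,0,0,0.5],
    [0,-0.035,0.0058,0,0,0,0.5],
    [0,-0.035,0.0058,0,0,0,0.5],
    [0,-0.035,0.0058,0,0,0,0.5],
    [0,-0.035,0.0058,0,0,0,0.5],
    [0,-0.035,0.0058,0,0,0,0.5],
    [0,0,0,1,0,0,0.5],
    [0,0,0,1,0,0,0.5],
    [0,0,0,0.9,0,0,0.5],
    [0,0,0,0,0,0,0.5]
  ]
}}

```text
time: 9.65
tcp_pos: [0.657, -0.2037, 0.1254]
tool_rot: [0.703, 0.07, 0.704, -0.07]
wrist_force: [0.4, 1.1, -0.6]
width: 0.498
```

```bash
python3 - <<'E'
from h import *
look("w5",["cased_center"],{})
plan(.660,-.205,.005,-11.3)
E
```

```text
cased_center lm 0.7 [193. 279.] [ 0.6567 -0.2027]
cased_center out 0.66 mean [ 0.6598 -0.1991] rect [ 658.5 -204.4  135.7   18.    78.7] yaw 78.8 [117. 123. 141.]
t 9.8 tcp [ 0.6573 -0.2034  0.1261] shift tool [ 0.1211 -0.001   0.0031] yaw now -11.0 turn units about x 0.07 (other way -35.9 ) j7 0.32 w 0.5 F [-0.3 -0.4  0.1] xaxis [-0.001  0.    -1.   ]
```

Call:
{"api": "drive_tool", "payload": {
  "steps": [
    [0.036,0,0,0,0,0,0.5],
    [0.036,0,0,0,0,0,0.5],
    [0.028,0,0,0,0,0,0.5],
    [0.015,0,0,0,0,0,0.5],
    [0.005,0,0,0,0,0,0.5],
    [0,0,0,0,0,0,0.5],
    [0,0,0,0,0,0,1],
    [0,0,0,0,0,0,1],
    [0,0,0,0,0,0,1],
    [0,0,0,0,0,0,1],
    [0,0,0,0,0,0,1],
    [0,0,0,0,0,0,1]
  ]
}}

```text
time: 10.8
tcp_pos: [0.659, -0.2044, 0.0091]
tool_rot: [0.705, 0.068, 0.702, -0.069]
wrist_force: [-0.1, 0.7, 7.2]
width: 0.174
```

Call:
{"api": "drive_tool", "payload": {
  "steps": [
    [-0.02,0,0,0,0,0,1],
    [-0.03,0,0,0,0,0,1],
    [-0.03,0,0,0,0,0,1],
    [0,0,0,0,0,0,1],
    [0,0,0,0,0,0,1]
  ]
}}

```text
time: 11.22
tcp_pos: [0.6593, -0.2044, 0.09]
tool_rot: [0.706, 0.068, 0.702, -0.069]
wrist_force: [-0.2, 0.4, -0.9]
width: 0.173
```

```bash
python3 - <<'E'
from h import *
look("w6",["cased_center"],{"cased_center":.09})
c=np.array([.645,.017]); t=np.radians(3.3); X=np.array([np.cos(t),np.sin(t)])
g=c+.034*X
plan(g[0],g[1],.086,3.3)
E
```

```text
cased_center lm 0.83 [268. 275.] [ 0.6574 -0.2012]
cased_center out 0.79 mean [ 0.6606 -0.1929] rect [ 658.8 -201.4  130.7   18.3   78.8] yaw 78.8 [118. 124. 142.]
t 11.37 tcp [ 0.6571 -0.2034  0.0862] shift tool [ 0.0003  0.2224 -0.0214] yaw now -11.1 turn units about x -2.89 (other way 33.1 ) j7 0.34 w 0.175 F [ 0.6  0.  -0.4] xaxis [-0.001  0.001 -1.   ]
```

Call:
{"api": "drive_tool", "payload": {
  "steps": [
    [0,0.037,-0.0036,0,0,0,1],
    [0,0.037,-0.0036,0,0,0,1],
    [0,0.037,-0.0036,0,0,0,1],
    [0,0.037,-0.0036,0,0,0,1],
    [0,0.037,-0.0036,0,0,0,1],
    [0,0.037,-0.0036,0,0,0,1],
    [0,0,0,-1,0,0,1],
    [0,0,0,-1,0,0,1],
    [0,0,0,-0.9,0,0,1],
    [0,0,0,0,0,0,1]
  ]
}}

```text
time: 12.2
tcp_pos: [0.6785, 0.0184, 0.0856]
tool_rot: [0.706, -0.022, 0.707, 0.022]
wrist_force: [-0.4, -0.7, -0.7]
width: 0.175
```

```bash
python3 - <<'E'
from h import *
look("w7",["cased_center","flat_tray_floor"],{"cased_center":.09})
plan(.679,.019,.012,3.3)
E
```

```text
cased_center lm 0.83 [268. 275.] [0.6757 0.0235]
cased_center out 0.55 mean [0.6766 0.0319] rect [677.1  23.4  17.8 127.2   3.6] yaw 93.6 [108. 114. 131.]
flat_tray_floor lm 0.74 [212. 229.] [0.6468 0.0155]
flat_tray_floor out 0.56 mean [0.6367 0.0351] rect [644.2  12.4 168.  167.3   2.9] yaw 22.2 [139. 105.  72.]
t 12.45 tcp [0.679  0.018  0.0864] shift tool [0.0744 0.001  0.0001] yaw now 3.2 turn units about x -0.01 (other way 36.0 ) j7 0.23 w 0.174 F [ 0.8  0.5 -0.1] xaxis [-0.001 -0.    -1.   ]
```

View pics/w7.png

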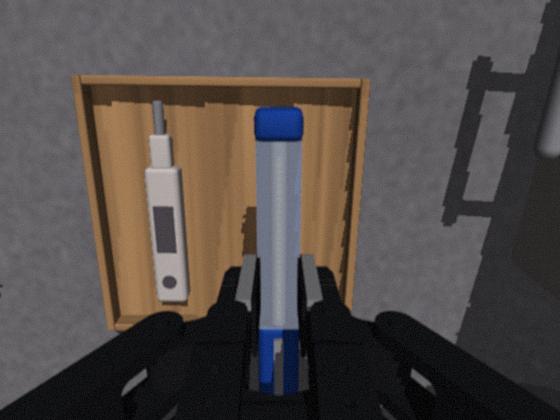

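Call:
{"api": "drive_tool", "payload": {
  "steps": [
    [0,-0.003,0,0,0,0,1],
    [0.03,0,0,0,0,0,1],
    [0.025,0,0,0,0,0,1],
    [0.012,0,0,0,0,0,1],
    [0.0065,0,0,0,0,0,1],
    [0,0,0,0,0,0,1],
    [0,0,0,0,0,0,0.65],
    [0,0,0,0,0,0,0.65],
    [0,0,0,0,0,0,0.65],
    [-0.02,0,0,0,0,0,0.65],
    [-0.03,0,0,0,0,0,0.65],
    [-0.04,0,0,0,0,0,0.65]
  ]
}}

```text
time: 13.45
tcp_pos: [0.6775, 0.0153, 0.1018]
tool_rot: [0.705, -0.021, 0.709, 0.021]
wrist_force: [0.7, 0.1, 0.2]
width: 0.352
```

```bash
python3 - <<'E'
from h import *
look("w8",["cased_center","digital_center"],{"cased_center":.016,"digital_center":.0115})
plan(.468,.012,.13,8)
E
```

```text
cased_center lm 0.59 [204. 280.] [0.6766 0.0183]
cased_center out 0.74 mean [0.6781 0.0203] rect [678.8  15.1  18.8 136.    2.9] yaw 93.1 [110. 116. 133.]
digital_center lm 0.7 [196. 176.] [0.61   0.0181]
digital_center out 0.66 mean [0.6098 0.0127] rect [609.5  18.1  23.1 126.    3.7] yaw 93.1 [158. 150. 148.]
t 13.7 tcp [0.6794 0.0154 0.1035] shift tool [-0.0266  0.0091 -0.2112] yaw now 3.4 turn units about x -0.93 (other way 35.1 ) j7 0.23 w 0.35 F [ 0.5  0.7 -0.3] xaxis [ 0.  0. -1.]
```

View pics/w8.png

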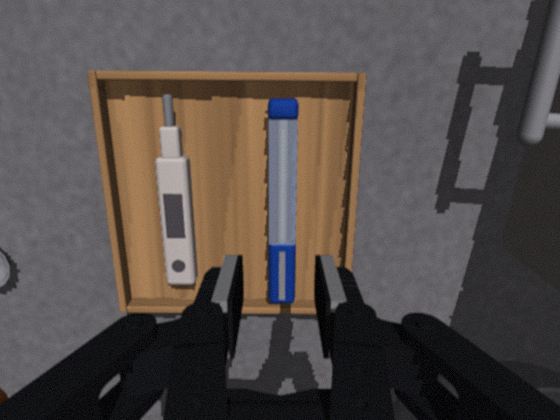

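Both thermometers lie flat inside the square tray, the digital at (175,200) and the cased at (283,200). The spoon is next.

Call:
{"api": "drive_tool", "payload": {
  "steps": [
    [-0.026,0,0,0,0,0,0.65],
    [0,0.0015,-0.0352,0,0,0,0.65],
    [0,0.0015,-0.0352,0,0,0,0.65],
    [0,0.0015,-0.0352,0,0,0,0.65],
    [0,0.0015,-0.0352,0,0,0,0.65],
    [0,0.0015,-0.0352,0,0,0,0.65],
    [0,0.0015,-0.0352,0,0,0,0.65],
    [0,0,0,-0.9,0,0,0.65],
    [0,0,0,0,0,0,0.65]
  ]
}}

```text
time: 14.45
tcp_pos: [0.4651, 0.012, 0.1284]
tool_rot: [0.704, -0.05, 0.706, 0.05]
wrist_force: [0.5, 0.5, -0.4]
width: 0.354
```

```bash
python3 - <<'E'
from h import *
look("w9",["spoon_center"],{})
plan(.468,.012,.005,8)
im=cv2.imread("pics/w9.png"); P=viewer.camera_params("wrist")
s=status.read_state()["tcp_pos"]; r,c=proj(P,[s[0],s[1],.01]); cv2.circle(im,(int(c),int(r)),4,(0,0,255),1); cv2.imwrite("pics/w9m.png",im)
E
```

```text
spoon_center lm 0.9 [192. 279.] [0.4637 0.0137]
spoon_center out 0.92 mean [0.4663 0.0058] rect [470.4  13.3  36.6 143.8   3.8] yaw 99.5 [122. 120. 126.]
t 14.6 tcp [0.4689 0.0119 0.1291] shift tool [ 0.1241  0.0002 -0.0009] yaw now 7.7 turn units about x -0.05 (other way 35.9 ) j7 0.22 w 0.352 F [ 0.3 -0.8  0.5] xaxis [ 0. -0. -1.]
```

View pics/w9m.png

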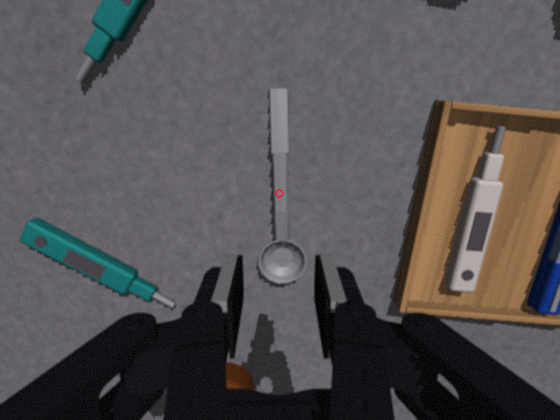

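Call:
{"api": "drive_tool", "payload": {
  "steps": [
    [0.036,0,0,0,0,0,0.65],
    [0.036,0,0,0,0,0,0.65],
    [0.028,0,0,0,0,0,0.65],
    [0.015,0,0,0,0,0,0.65],
    [0.006,0,0,0,0,0,0.65],
    [0,0,0,0,0,0,0.65],
    [0,0,0,0,0,0,1],
    [0,0,0,0,0,0,1],
    [0,0,0,0,0,0,1],
    [0,0,0,0,0,0,1],
    [0,0,0,0,0,0,1]
  ]
}}

```text
time: 15.52
tcp_pos: [0.4689, 0.012, 0.0091]
tool_rot: [0.706, -0.048, 0.705, 0.049]
wrist_force: [0.3, -0.1, 4.5]
width: 0.081
```

Call:
{"api": "drive_tool", "payload": {
  "steps": [
    [-0.02,0,0,0,0,0,1],
    [-0.03,0,0,0,0,0,1],
    [-0.03,0,0,0,0,0,1],
    [0,0,0,0,0,0,1],
    [0,0,0,0,0,0,1]
  ]
}}

```text
time: 15.93
tcp_pos: [0.4693, 0.0123, 0.09]
tool_rot: [0.707, -0.048, 0.704, 0.049]
wrist_force: [-0.1, 0.4, 0.2]
width: 0.081
```

```bash
python3 - <<'E'
from h import *
look("w10",["spoon_center"],{"spoon_center":.09})
plan(.504,-.383,.1,2)
E
```

```text
spoon_center lm 0.9 [273. 276.] [0.4671 0.0126]
t 16.08 tcp [0.4674 0.012  0.0877] shift tool [-0.0123 -0.3963 -0.0179] yaw now 7.9 turn units about x 1.17 (other way -34.8 ) j7 0.28 w 0.083 F [ 0.1  1.1 -0.4] xaxis [-0.001  0.    -1.   ]
```

Call:
{"api": "drive_tool", "payload": {
  "steps": [
    [-0.012,-0.036,-0.0016,0,0,0,1],
    [0,-0.036,-0.0016,0,0,0,1],
    [0,-0.036,-0.0016,0,0,0,1],
    [0,-0.036,-0.0016,0,0,0,1],
    [0,-0.036,-0.0016,0,0,0,1],
    [0,-0.036,-0.0016,0,0,0,1],
    [0,-0.036,-0.0016,0,0,0,1],
    [0,-0.036,-0.0016,0,0,0,1],
    [0,-0.036,-0.0016,0,0,0,1],
    [0,-0.036,-0.0016,0,0,0,1],
    [0,-0.036,-0.0016,1,0,0,1],
    [0,0,0,0.2,0,0,1]
  ]
}}

```text
time: 17.08
tcp_pos: [0.5023, -0.3914, 0.0994]
tool_rot: [0.706, -0.009, 0.708, 0.005]
wrist_force: [-0.3, -0.2, 1.3]
width: 0.081
```

```bash
python3 - <<'E'
from h import *
look("w11",["narrow_tray_floor"],{})
plan(.504,-.383,.0135,2)
im=cv2.imread("pics/w11.png"); P=viewer.camera_params("wrist")
c=np.array([.504,-.383]); t=np.radians(2); X=np.array([np.cos(t),np.sin(t)]); Y=np.array([-X[1],X[0]])
for a,b in [(1,1),(1,-1),(-1,-1),(-1,1)]:
    r,cc=proj(P,[*(c+.044*a*X+.095*b*Y),.017]); cv2.circle(im,(int(round(cc)),int(round(r))),3,(0,0,255),1)
cv2.imwrite("pics/w11m.png",im)
E
```

```text
narrow_tray_floor out 0.94 mean [ 0.5018 -0.3547] rect [ 502.1 -381.8   92.9  192.2    1.8] yaw 93.5 [137. 103.  70.]
t 17.23 tcp [ 0.5038 -0.3826  0.0986] shift tool [ 0.0851 -0.0006  0.0004] yaw now 1.8 turn units about x -0.03 (other way 36.0 ) j7 0.9 w 0.084 F [-0.2  0.9 -0.8] xaxis [-0.002  0.002 -1.   ]
```

View pics/w11m.png

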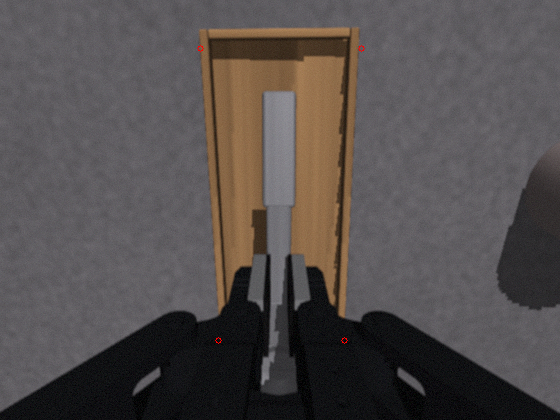

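The overlay used a later pose than the picture, since the arm was still settling. The network rectangle, taken with the right pose, gives the tray as (0.502,-0.382), so the spoon is centred.

Call:
{"api": "drive_tool", "payload": {
  "steps": [
    [0.036,0,0,0,0,0,1],
    [0.03,0,0,0,0,0,1],
    [0.013,0,0,0,0,0,1],
    [0.0055,0,0,0,0,0,1],
    [0,0,0,0,0,0,1],
    [0,0,0,0,0,0,1],
    [0,0,0,0,0,0,0.7],
    [0,0,0,0,0,0,0.7],
    [0,0,0,0,0,0,0.7],
    [-0.02,0,0,0,0,0,0.7],
    [-0.03,0,0,0,0,0,0.7],
    [-0.04,0,0,0,0,0,0.7]
  ]
}}

```text
time: 18.23
tcp_pos: [0.5033, -0.3816, 0.1047]
tool_rot: [0.706, -0.011, 0.708, 0.012]
wrist_force: [-0.0, 0.4, 0.1]
width: 0.303
```

Call:
{"api": "drive_tool", "payload": {
  "steps": [
    [-0.03,0,0,0,0,0,0.7],
    [0,0,0,0,0,0,0.7],
    [0,0,0,0,0,0,0.7]
  ]
}}

```text
time: 18.48
tcp_pos: [0.5059, -0.3837, 0.1383]
tool_rot: [0.708, -0.012, 0.706, 0.011]
wrist_force: [0.6, -0.8, -1.2]
width: 0.301
```

```bash
python3 - <<'E'
from h import *
look("w12",["spoon_center","narrow_tray_floor"],{"spoon_center":.015})
plan(.452,-.170,.15,0)
E
```

```text
spoon_center lm 0.76 [191. 275.] [ 0.5026 -0.3837]
spoon_center out 0.71 mean [ 0.5044 -0.389 ] rect [ 502.9 -381.4   36.2  144.9    2.9] yaw 91.6 [119. 116. 122.]
narrow_tray_floor lm 0.73 [186. 274.] [ 0.5019 -0.3828]
narrow_tray_floor out 0.58 mean [ 0.5013 -0.3631] rect [ 502.1 -384.3   91.2  197.     1.7] yaw 92.1 [139. 105.  72.]
t 18.73 tcp [ 0.5042 -0.3822  0.1345] shift tool [-0.0151  0.2139 -0.0452] yaw now 1.9 turn units about x 0.37 (other way -35.6 ) j7 0.88 w 0.301 F [-0.6  0.5  0. ] xaxis [-0.002  0.001 -1.   ]
```

View pics/w12.png

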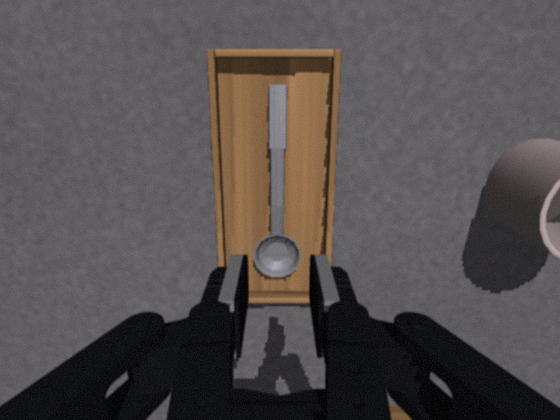

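The spoon lies in the narrow tray (275,190). The squat bottle is next.

Call:
{"api": "drive_tool", "payload": {
  "steps": [
    [-0.036,0,0,0,0,0,0.7],
    [0,0.036,-0.0075,0,0,0,0.1],
    [0,0.036,-0.0075,0,0,0,0.1],
    [0,0.036,-0.0075,0,0,0,0.1],
    [0,0.036,-0.0075,0,0,0,0.1],
    [0,0.036,-0.0075,0,0,0,0.1],
    [0,0.034,-0.0077,0,0,0,0.1],
    [0,0,0,0.8,0,0,0.1],
    [0,0,0,0,0,0,0.1],
    [0,0,0,0,0,0,0.1]
  ]
}}

```text
time: 19.57
tcp_pos: [0.4527, -0.1706, 0.1715]
tool_rot: [0.707, 0.012, 0.707, -0.013]
wrist_force: [0.7, 0.4, -0.5]
width: 0.897
```

```bash
cat >> h.py <<'E'
def bottle(n,t,zc):  # cap top centre from the whole outline and landmark
    P=viewer.camera_params("wrist"); im=viewer.camera("wrist"); save(im,n); o=ray(P,(0,0))[0]; print("cam",np.round(o,3))
    for r in viewer.landmark_of("wrist",t)[:2]: print("lm",round(r["score"],2),np.round(r["point"]),np.round(onz(P,r["point"],Z[t])[:2],4))
    # bright cap pixels in outline -> ellipse centre
    for r in viewer.outline_of("wrist",t)[:1]:
        h=cv2.cvtColor(im,cv2.COLOR_RGB2HSV); m=(r["region"]&(h[...,1]<70)&(h[...,2]>90)).astype(np.uint8)
        k,l,st,ce=cv2.connectedComponentsWithStats(m)
        i=1+np.argmax(st[1:,4]); print("score",round(r["score"],2),"cap px",st[i],"centre on cap top",np.round(onz(P,ce[i][::-1],zc)[:2],4))
E
python3 - <<'E'
from h import *
bottle("w13","squat_center",.043)
plan(.452,-.170,.004,-2)
E
```

```text
cam [ 0.454 -0.094  0.313]
lm 0.8 [184. 271.] [ 0.4455 -0.171 ]
score 0.77 cap px [ 240  163   64   54 2427] centre on cap top [ 0.4447 -0.1701]
t 19.72 tcp [ 0.4527 -0.1718  0.1717] shift tool [ 0.1677  0.0019 -0.0008] yaw now -2.2 turn units about x -0.03 (other way 36.0 ) j7 0.43 w 0.898 F [-0.3 -0.3  0.7] xaxis [-0.    -0.001 -1.   ]
```

View pics/w13.png

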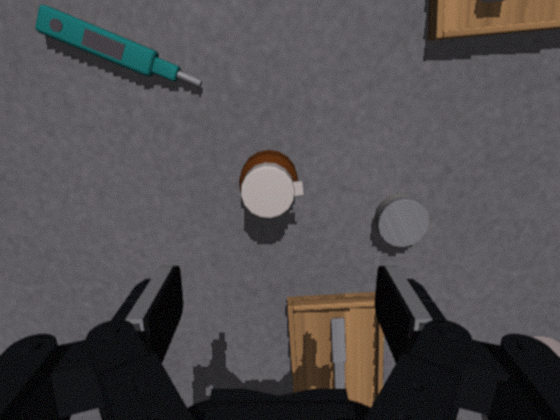

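The cap (267,190) has a tab on its +x side, so I'll turn the jaws 60° to keep the pads off it.

Call:
{"api": "drive_tool", "payload": {
  "steps": [
    [0,0.0007,-0.008,0,0,0,0.1],
    [0.005,0,0,1,0,0,0.1],
    [0.01,0,0,1,0,0,0.1],
    [0.01,0,0,1,0,0,0.1],
    [0.01,0,0,1,0,0,0.1],
    [0.005,0,0,1,0,0,0.1],
    [0,0,0,1,0,0,0.1],
    [0,0,0,1,0,0,0.1],
    [0,0,0,1,0,0,0.1],
    [0,0,0,1,0,0,0.1],
    [0,0,0,1,0,0,0.1],
    [0,0,0,1,0,0,0.1]
  ]
}}

```text
time: 20.72
tcp_pos: [0.444, -0.1702, 0.1317]
tool_rot: [0.62, 0.34, 0.62, -0.34]
wrist_force: [-0.1, -0.1, -0.7]
width: 0.895
```

Call:
{"api": "drive_tool", "payload": {
  "steps": [
    [0,0,0,1,0,0,0.1],
    [0,0,0,0,0,0,0.1],
    [0,0,0,0,0,0,0.1]
  ]
}}

```text
time: 20.97
tcp_pos: [0.4442, -0.1699, 0.1317]
tool_rot: [0.606, 0.364, 0.606, -0.364]
wrist_force: [0.0, 1.0, 0.0]
width: 0.894
```

```bash
python3 - <<'E'
from h import *
bottle("w14","squat_center",.045)
plan(.444,-.171,.004,-62)
E
```

```text
cam [ 0.512 -0.134  0.273]
lm 0.59 [196. 279.] [ 0.4451 -0.17  ]
score 0.71 cap px [ 249  169   63   69 3186] centre on cap top [ 0.4457 -0.1703]
t 21.12 tcp [ 0.4445 -0.1697  0.1318] shift tool [ 0.1278 -0.0011  0.001 ] yaw now -62.0 turn units about x -0.01 (other way 36.0 ) j7 -0.41 w 0.902 F [0.5 0.5 0.5] xaxis [-0.  0. -1.]
```

View pics/w14.png

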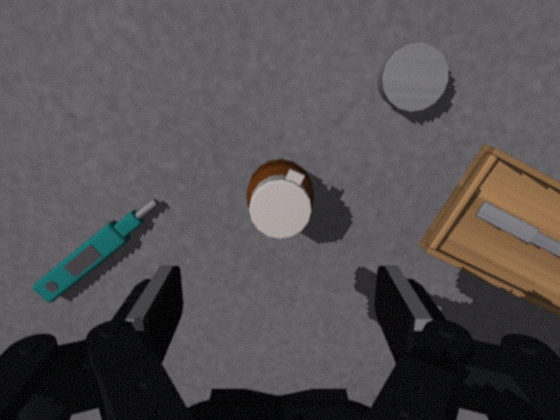

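Call:
{"api": "drive_tool", "payload": {
  "steps": [
    [0.036,0,0,0,0,0,0.1],
    [0.036,0,0,0,0,0,0.1],
    [0.028,0,0,0,0,0,0.1],
    [0.02,0,0,0,0,0,0.1],
    [0.0095,0,0,0,0,0,0.1],
    [0,0,0,0,0,0,0.2],
    [0,0,0,0,0,0,0.3],
    [0,0,0,0,0,0,0.4],
    [0,0,0,0,0,0,0.6],
    [0,0,0,0,0,0,1],
    [0,0,0,0,0,0,1],
    [0,0,0,0,0,0,1]
  ]
}}

```text
time: 22.12
tcp_pos: [0.4457, -0.1698, 0.004]
tool_rot: [0.607, 0.365, 0.605, -0.364]
wrist_force: [-1.6, -0.4, 8.7]
width: 0.538
```

Call:
{"api": "drive_tool", "payload": {
  "steps": [
    [-0.01,0,0,0,0,0,1],
    [-0.02,0,0,0,0,0,1],
    [-0.03,0,0,0,0,0,1],
    [-0.03,0,0,0,0,0,1],
    [-0.03,0,0,0,0,0,1],
    [0,0,0,0,0,0,1],
    [0,0,0,0,0,0,1]
  ]
}}

```text
time: 22.7
tcp_pos: [0.4461, -0.1695, 0.1248]
tool_rot: [0.607, 0.366, 0.604, -0.364]
wrist_force: [0.4, -0.2, -0.3]
width: 0.534
```

```bash
python3 - <<'E'
from h import *
bottle("w15","squat_center",.165)
c=np.array([.494,.3715]); t=np.radians(-2); Y=np.array([-np.sin(t),np.cos(t)])
print(c-.037*Y,c+.037*Y)
plan(*(c-.037*Y),.122,-2)
E
```

```text
cam [ 0.513 -0.134  0.267]
lm 0.88 [302. 279.] [ 0.3772 -0.2062]
score 0.74 cap px [ 222  265  120   94 6659] centre on cap top [ 0.455  -0.1664]
[0.49270872 0.33452254] [0.49529128 0.40847746]
t 22.85 tcp [ 0.4443 -0.169   0.1221] shift tool [ 4.000e-04  2.783e-01 -4.224e-01] yaw now -62.1 turn units about x -12.02 (other way 24.0 ) j7 -0.39 w 0.534 F [ 0.2  0.1 -0.9] xaxis [-0.001  0.001 -1.   ]
```

View pics/w15.png

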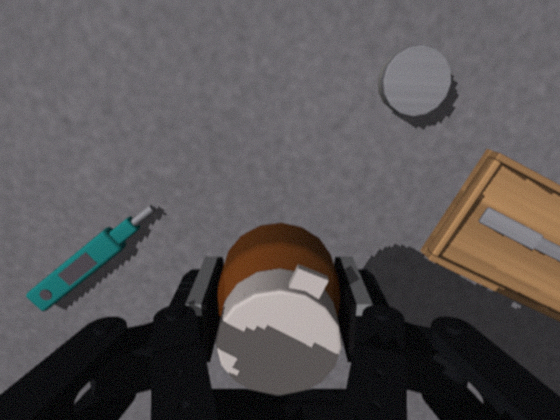

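The squat bottle is held upright at (279,305).

Call:
{"api": "drive_tool", "payload": {
  "steps": [
    [0,0.0214,-0.0325,0,0,0,1],
    [0,0.0214,-0.0325,0,0,0,1],
    [0,0.0214,-0.0325,0,0,0,1],
    [0,0.0214,-0.0325,0,0,0,1],
    [0,0.0214,-0.0325,0,0,0,1],
    [0,0.0214,-0.0325,0,0,0,1],
    [0,0.0214,-0.0325,0,0,0,1],
    [0,0.0214,-0.0325,0,0,0,1],
    [0,0.0214,-0.0325,0,0,0,1],
    [0,0.0214,-0.0325,0,0,0,1],
    [0,0.0214,-0.0325,0,0,0,1],
    [0,0.0214,-0.0325,0,0,0,1]
  ]
}}

```text
time: 23.85
tcp_pos: [0.4886, 0.2969, 0.1211]
tool_rot: [0.605, 0.364, 0.606, -0.366]
wrist_force: [1.5, 0.4, -1.0]
width: 0.531
```

Call:
{"api": "drive_tool", "payload": {
  "steps": [
    [0,0,0,-1,0,0,1],
    [0,0,0,-1,0,0,1],
    [0,0,0,-1,0,0,1],
    [0,0,0,-1,0,0,1],
    [0,0,0,-1,0,0,1],
    [0,0,0,-1,0,0,1],
    [0,0,0,-1,0,0,1],
    [0,0,0,-1,0,0,1],
    [0,0,0,-1,0,0,1],
    [0,0,0,-1,0,0,1],
    [0,0,0,-1,0,0,1],
    [0,0,0,-1,0,0,1]
  ]
}}

```text
time: 24.85
tcp_pos: [0.4888, 0.2946, 0.121]
tool_rot: [0.706, 0.011, 0.708, -0.012]
wrist_force: [0.0, -0.1, -0.8]
width: 0.535
```

```bash
python3 - <<'E'
from h import *
look("w16",["deep_tray_floor"],{})
plan(.4927,.3345,.122,-2)
look("w16",["deep_tray_floor"],{"deep_tray_floor":.04})
E
```

```text
deep_tray_floor out 0.64 mean [0.4858 0.3575] rect [485.6 351.7 134.4 140.3  88.1] yaw 178.4 [143. 108.  73.]
t 25.0 tcp [0.489  0.2947 0.1214] shift tool [-0.0007  0.0399  0.0021] yaw now -2.3 turn units about x -0.06 (other way 35.9 ) j7 -0.41 w 0.533 F [ 0.1  0.1 -1.2] xaxis [-0.002 -0.001 -1.   ]
deep_tray_floor lm 0.92 [ 69. 270.] [0.4868 0.3783]
deep_tray_floor out 0.69 mean [0.4864 0.3596] rect [486.3 354.6 116.3 121.4  87.7] yaw 174.3 [143. 108.  73.]
```

Call:
{"api": "drive_tool", "payload": {
  "steps": [
    [0,0.02,0,0,0,0,1],
    [0,0.02,0.002,0,0,0,1],
    [0,0,0,0,0,0,1],
    [0,0,0,0,0,0,1]
  ]
}}

```text
time: 25.48
tcp_pos: [0.4926, 0.3365, 0.1219]
tool_rot: [0.707, 0.013, 0.707, -0.013]
wrist_force: [0.3, -0.7, -0.6]
width: 0.532
```

```bash
python3 - <<'E'
from h import *
look("w17",["deep_tray_floor"],{})
im=cv2.imread("pics/w17.png"); P=viewer.camera_params("wrist")
c=np.array([.494,.3715]); t=np.radians(-2); X=np.array([np.cos(t),np.sin(t)]); Y=np.array([-X[1],X[0]])
for a,b in [(1,1),(1,-1),(-1,-1),(-1,1)]:
  for i,col in ((0,(0,0,255)),(.005,(0,255,0))):
    r,cc=proj(P,[*(c+(.061-i)*a*X+(.0825-i)*b*Y),.04]); cv2.circle(im,(int(round(cc)),int(round(r))),3,col,1)
cv2.imwrite("pics/w17m.png",im)
plan(.4927,.3345,.01,-2)
E
```

```text
deep_tray_floor lm 0.67 [134. 269.] [0.4864 0.3796]
deep_tray_floor out 0.97 mean [0.486  0.3872] rect [486.1 370.1 182.1 141.1  87.9] yaw 82.9 [132.  99.  67.]
t 25.63 tcp [0.493  0.3342 0.1222] shift tool [ 0.1122  0.0003 -0.0002] yaw now -2.2 turn units about x -0.05 (other way 36.0 ) j7 -0.45 w 0.535 F [0.1 0.2 0.2] xaxis [-0.    -0.001 -1.   ]
```

View pics/w17m.png

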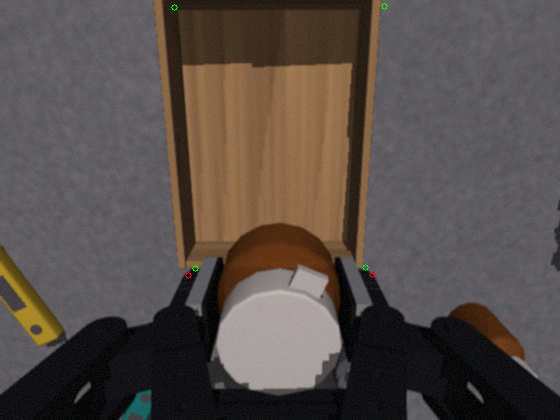

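The tray is about 6 mm toward -x and +y of my estimate; in the picture its near corners are at (180,268) and (364,268). I'm correcting for that and then lowering.

Call:
{"api": "drive_tool", "payload": {
  "steps": [
    [0,0.006,-0.006,0,0,0,1],
    [0.03,0,0,0,0,0,1],
    [0.03,0,0,0,0,0,1],
    [0.025,0,0,0,0,0,1],
    [0.017,0,0,0,0,0,1],
    [0.007,0,0,0,0,0,1],
    [0.003,0,0,0,0,0,1],
    [0,0,0,0,0,0,1],
    [0,0,0,0,0,0,1]
  ]
}}

```text
time: 26.38
tcp_pos: [0.4878, 0.3418, 0.0114]
tool_rot: [0.707, 0.014, 0.707, -0.013]
wrist_force: [0.3, 0.8, 0.2]
width: 0.534
```

Call:
{"api": "drive_tool", "payload": {
  "steps": [
    [0.0015,0,0,0,0,0,1],
    [0,0,0,0,0,0,1],
    [0,0,0,0,0,0,0.4],
    [0,0,0,0,0,0,0.26],
    [0,0,0,0,0,0,0.26],
    [0,0,0,0,0,0,0.26],
    [-0.015,0,0,0,0,0,0.26],
    [-0.03,0,0,0,0,0,0.26],
    [-0.04,0,0,0,0,0,0.26],
    [-0.04,0,0,0,0,0,0.26],
    [-0.04,0,0,0,0,0,0.26],
    [0,0,0,0,0,0,0.26]
  ]
}}

```text
time: 27.38
tcp_pos: [0.491, 0.3433, 0.1817]
tool_rot: [0.71, 0.016, 0.704, -0.011]
wrist_force: [1.0, 0.9, -0.4]
width: 0.738
```

```bash
python3 - <<'E'
from h import *
bottle("w18","squat_center",.05)
look("w18",["deep_tray_floor"],{})
plan(.646,.216,.19,-2)
E
```

```text
cam [0.492 0.419 0.324]
lm 0.7 [186. 270.] [0.4843 0.3399]
score 0.79 cap px [ 246  161   53   58 2296] centre on cap top [0.4867 0.3424]
deep_tray_floor lm 0.86 [131. 278.] [0.4874 0.3797]
deep_tray_floor out 0.95 mean [0.4872 0.3865] rect [486.6 374.  184.9 137.2  88.1] yaw 88.0 [134. 101.  69.]
t 27.68 tcp [0.4863 0.341  0.1723] shift tool [-0.0178 -0.119   0.1642] yaw now -2.1 turn units about x -0.03 (other way 36.0 ) j7 -0.5 w 0.738 F [-0.4  0.3 -0.3] xaxis [-0.002 -0.002 -1.   ]
```

Call:
{"api": "drive_tool", "payload": {
  "steps": [
    [-0.018,-0.0198,0.0273,0,0,0,0.26],
    [0,-0.0198,0.0273,0,0,0,0.26],
    [0,-0.0198,0.0273,0,0,0,0.26],
    [0,-0.0198,0.0273,0,0,0,0.26],
    [0,-0.0198,0.0273,0,0,0,0.26],
    [0,-0.0198,0.0273,0,0,0,0.26],
    [0,0,0,0,0,0,0.2],
    [0,0,0,0,0,0,0.2],
    [0,0,0,0,0,0,0.2]
  ]
}}

```text
time: 28.43
tcp_pos: [0.6457, 0.2166, 0.1902]
tool_rot: [0.706, 0.013, 0.708, -0.014]
wrist_force: [-0.1, 1.2, -1.2]
width: 0.801
```

```bash
python3 - <<'E'
from h import *
bottle("w19","tall_center",.07)
plan(.646,.216,.012,-2)
E
```

```text
cam [0.648 0.294 0.332]
lm 0.9 [173. 275.] [0.642  0.2229]
lm 0.2 [361. 318.] [0.6749 0.0379]
score 0.86 cap px [ 257  166   36   45 1126] centre on cap top [0.6421 0.222 ]
t 28.58 tcp [0.6453 0.2181 0.1912] shift tool [ 0.1792 -0.0022  0.001 ] yaw now -2.0 turn units about x -0.0 (other way 36.0 ) j7 -0.19 w 0.799 F [ 0.7 -0.6  0.3] xaxis [-0.001  0.    -1.   ]
```

View pics/w19.png

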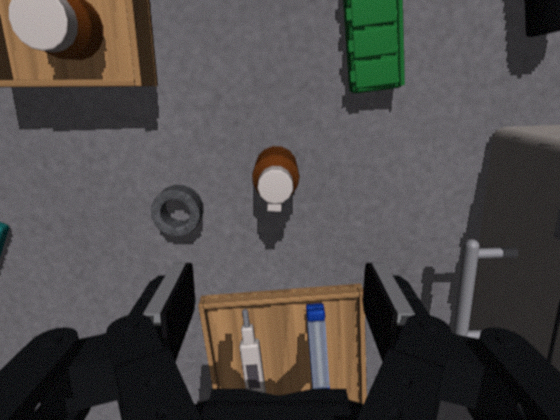

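The tall bottle's tab points toward -y at (274,207), so the jaws along x stay clear of it.

Call:
{"api": "drive_tool", "payload": {
  "steps": [
    [0,0.005,-0.0032,0,0,0,0.2],
    [0.04,0,0,0,0,0,0.2],
    [0.04,0,0,0,0,0,0.2],
    [0.035,0,0,0,0,0,0.2],
    [0.033,0,0,0,0,0,0.2],
    [0.022,0,0,0,0,0,0.2],
    [0.011,0,0,0,0,0,0.2],
    [0,0,0,0,0,0,0.3],
    [0,0,0,0,0,0,0.4],
    [0,0,0,0,0,0,0.5],
    [0,0,0,0,0,0,0.7],
    [0,0,0,0,0,0,1]
  ]
}}

```text
time: 29.58
tcp_pos: [0.6449, 0.2224, 0.0133]
tool_rot: [0.708, 0.014, 0.706, -0.013]
wrist_force: [-0.6, 0.3, 7.3]
width: 0.426
```

Call:
{"api": "drive_tool", "payload": {
  "steps": [
    [0,0,0,0,0,0,1],
    [0,0,0,0,0,0,1],
    [0,0,0,0,0,0,1],
    [-0.01,0,0,0,0,0,1],
    [-0.02,0,0,0,0,0,1],
    [-0.03,0,0,0,0,0,1],
    [-0.03,0,0,0,0,0,1],
    [-0.04,0,0,0,0,0,1],
    [0,0,0,0,0,0,1],
    [0,0,0,0,0,0,1]
  ]
}}

```text
time: 30.42
tcp_pos: [0.6454, 0.2221, 0.145]
tool_rot: [0.709, 0.014, 0.705, -0.012]
wrist_force: [0.9, -0.6, -0.7]
width: 0.425
```

```bash
python3 - <<'E'
from h import *
bottle("w20","tall_center",.19)
plan(.489,.415,.14,-2)
E
```

```text
cam [0.646 0.299 0.287]
lm 0.98 [302. 278.] [0.6413 0.1387]
score 0.8 cap px [ 234  308   90   86 6200] centre on cap top [0.644  0.2196]
t 30.57 tcp [0.6426 0.2217 0.1402] shift tool [ 0.0004  0.1874 -0.1607] yaw now -2.1 turn units about x -0.03 (other way 36.0 ) j7 -0.18 w 0.43 F [-0.5 -0.1 -1.2] xaxis [-0.001 -0.    -1.   ]
```

Call:
{"api": "drive_tool", "payload": {
  "steps": [
    [0,0.0268,-0.023,0,0,0,1],
    [0,0.0268,-0.023,0,0,0,1],
    [0,0.0268,-0.023,0,0,0,1],
    [0,0.0268,-0.023,0,0,0,1],
    [0,0.0268,-0.023,0,0,0,1],
    [0,0.0268,-0.023,0,0,0,1],
    [0,0.0268,-0.023,0,0,0,1],
    [0,0,0,0,0,0,1],
    [0,0,0,0,0,0,1],
    [0,0,0,0,0,0,1]
  ]
}}

```text
time: 31.4
tcp_pos: [0.4892, 0.4145, 0.1398]
tool_rot: [0.707, 0.012, 0.707, -0.014]
wrist_force: [0.4, -0.9, -0.0]
width: 0.424
```

```bash
python3 - <<'E'
from h import *
look("w21",["tall_center"],{})
plan(.489,.415,.0155,-2)
s=viewer.camera("scene"); save(s,"s21"); 
a=cv2.resize(s[130:270,360:500],(400,400),interpolation=cv2.INTER_CUBIC)
w=cv2.cvtColor(cv2.imread("pics/w21.png"),cv2.COLOR_BGR2RGB); save(np.hstack([a,cv2.resize(w,(400,300))[:,:] if 0 else cv2.copyMakeBorder(cv2.resize(w,(400,300)),0,100,0,0,cv2.BORDER_CONSTANT)]),"m21")
E
```

```text
tall_center lm 0.98 [303. 280.] [0.4861 0.3333]
tall_center out 0.66 mean [0.4849 0.3239] rect [484.7 321.6 148.2  79.8  89.7] yaw 88.3 [109.  63.  29.]
t 31.55 tcp [0.4906 0.4135 0.1405] shift tool [ 0.125   0.0016 -0.0016] yaw now -2.3 turn units about x -0.06 (other way 35.9 ) j7 -0.55 w 0.428 F [-0.  -0.4 -1.2] xaxis [ 0.    -0.001 -1.   ]
```

View pics/m21.png

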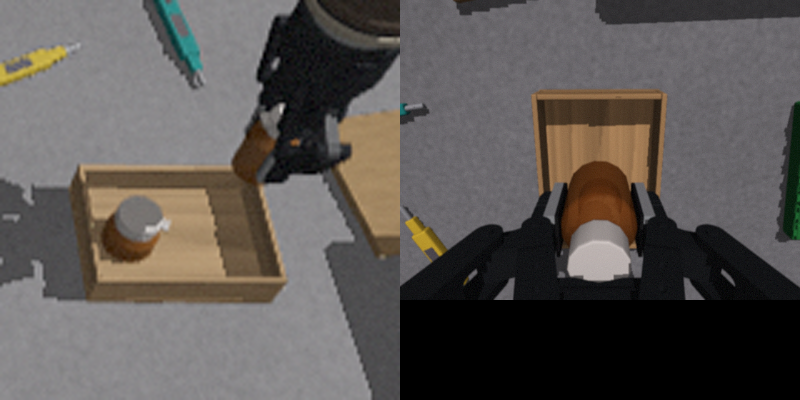

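The tall bottle is centred over the free half of the deep tray, so I'm lowering it.

Call:
{"api": "drive_tool", "payload": {
  "steps": [
    [0.035,0,0,0,0,0,1],
    [0.035,0,0,0,0,0,1],
    [0.025,0,0,0,0,0,1],
    [0.015,0,0,0,0,0,1],
    [0.009,0,0,0,0,0,1],
    [0.004,0,0,0,0,0,1],
    [0.002,0,0,0,0,0,1],
    [0,0,0,0,0,0,1],
    [0,0,0,0,0,0,1]
  ]
}}

```text
time: 32.35
tcp_pos: [0.4894, 0.4137, 0.0182]
tool_rot: [0.706, 0.014, 0.708, -0.014]
wrist_force: [-8.8, -7.7, 21.7]
width: 0.426
```

Call:
{"api": "drive_tool", "payload": {
  "steps": [
    [-0.0015,0,0,0,0,0,1],
    [0,0,0,0,0,0,1]
  ]
}}

```text
time: 32.52
tcp_pos: [0.4908, 0.4152, 0.0188]
tool_rot: [0.708, 0.014, 0.706, -0.013]
wrist_force: [0.5, -0.3, -0.7]
width: 0.431
```

Call:
{"api": "drive_tool", "payload": {
  "steps": [
    [0,0,0,0,0,0,0.5],
    [0,0,0,0,0,0,0.36],
    [0,0,0,0,0,0,0.34],
    [0,0,0,0,0,0,0.34],
    [-0.015,0,0,0,0,0,0.34],
    [-0.03,0,0,0,0,0,0.34],
    [-0.04,0,0,0,0,0,0.34],
    [-0.04,0,0,0,0,0,0.34],
    [-0.04,0,0,0,0,0,0.34],
    [0,0.02,0,0,0,0,0.34],
    [0,0,0,0,0,0,0.34],
    [0,0,0,0,0,0,0.34]
  ]
}}

```text
time: 33.52
tcp_pos: [0.49, 0.4364, 0.1828]
tool_rot: [0.707, 0.013, 0.707, -0.012]
wrist_force: [-0.1, -0.7, -0.4]
width: 0.658
```

```bash
python3 - <<'E'
from h import *
bottle("w22","tall_center",.075)
plan(.49,.43,.18,-2)
for c in ("scene","side"):
    im=viewer.camera(c); save(im,c+"9"); P=viewer.camera_params(c)
    for n in N:
        for r in viewer.landmark_of(c,n)[:1]:
            print(c,n,round(r["score"],2),np.round(onz(P,r["point"],Z[n]+(.005 if n in N[:5] else 0))[:2],3))
s=cv2.imread("pics/scene9.png")[90:330,60:490]; w=cv2.imread("pics/w22.png")
cv2.imwrite("pics/m22.png",np.vstack([cv2.resize(s,(640,357),interpolation=cv2.INTER_CUBIC),cv2.copyMakeBorder(cv2.resize(w,(320,240)),0,0,160,160,cv2.BORDER_CONSTANT)]))
E
```

```text
cam [0.492 0.513 0.324]
lm 0.59 [212. 284.] [0.4925 0.4124]
score 0.89 cap px [ 263  205   36   47 1200] centre on cap top [0.4897 0.4154]
t 33.67 tcp [0.4902 0.4341 0.1815] shift tool [ 0.0015 -0.0041 -0.    ] yaw now -2.2 turn units about x -0.04 (other way 36.0 ) j7 -0.59 w 0.661 F [ 0.2 -1.  -0.5] xaxis [-0.001 -0.002 -1.   ]
scene digital_center 0.82 [0.355 0.126]
scene cased_center 0.9 [0.677 0.02 ]
scene spoon_center 0.82 [ 0.502 -0.385]
scene tall_center 0.92 [0.49  0.411]
scene flat_tray_floor 0.69 [0.639 0.015]
scene deep_tray_floor 0.67 [0.494 0.381]
scene narrow_tray_floor 0.67 [ 0.507 -0.381]
scene cup 0.68 [ 0.698 -0.381]
side digital_center 0.68 [0.251 0.435]
side cased_center 0.69 [0.675 0.02 ]
side spoon_center 0.69 [ 0.512 -0.379]
side tall_center 0.43 [0.49  0.414]
side squat_center 0.63 [0.487 0.35 ]
side flat_tray_floor 0.91 [0.649 0.021]
side deep_tray_floor 0.64 [0.492 0.384]
side narrow_tray_floor 0.64 [ 0.504 -0.383]
side organizer 0.56 [0.697 0.338]
side cup 0.67 [ 0.706 -0.373]
```

View pics/m22.png

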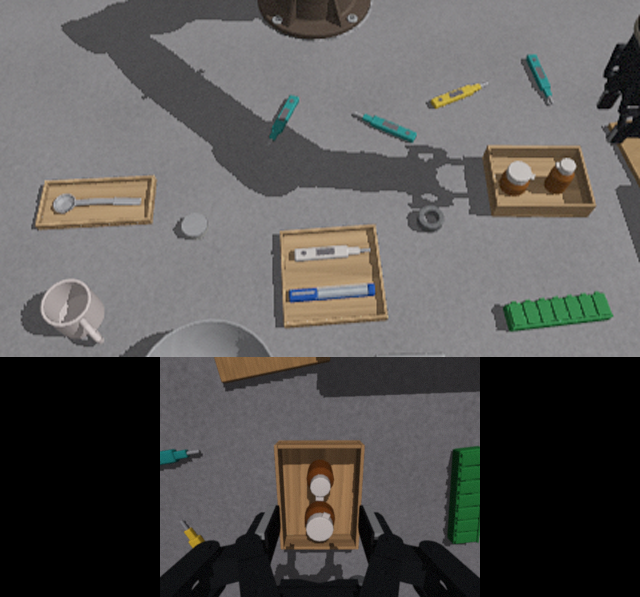

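```bash
python3 -c "
from plant import order; print(order.hand_in())"
```

```text
the job is handed in; nothing more can be done
None
```

All five things are in their trays and the job is handed in, at about 34 s of the 131 s allowed. The hand-in reports no verdict, so this rests on my own checks.

- **Thermometers:** the white digital one and the glass one in its case lie flat, side by side, in the square tray.
- **Spoon:** it lies level in the long narrow tray.
- **Bottles:** both stand upright in the deep tray. I gripped the squat one with the jaws turned 60° to keep clear of the tab on its cap.

**Last checks:** the final scene and wrist pictures show all five inside the walls and the gripper clear. They also show the mug and pill organizer apparently undisturbed.

**What disagreed or was off:**
- The networks' best "digital" hits at the end were turquoise and yellow look-alikes. I confirmed the white one from the picture and from the earlier close-up measurement.
- The networks did not report the squat bottle or the organizer in the last scene view. In the last side view the organizer read about 26 mm from its first estimate. I took that as network error, because the arm never went near it.
- The deep tray was about 6 mm off my first estimate, which I corrected before placing the bottles.
- The tall bottle pressed on the tray floor with about 22 N as it touched down, so I backed off before opening the gripper.

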